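# Lay out the stacked tea-for-one set

### The arm

A 6-joint arm with a two-finger parallel gripper is mounted at the origin on a cart in front of the work surface, level with it; the furniture and walls round the work are solid. World frame = base frame: x ahead of the robot, y to its left, z up, the work surface at z = 0. Lengths are in m, angles in rad, forces in N, time in s.
With the tool pointing down it reaches from about 0.25 to 0.8 m from the base axis. Payload 8.5 kg.
Tool frame: the origin (TCP) lies midway between the tips of the shut fingers; the grasp point (between the pads) lies 19 mm behind it (env.grip_depth is the distance from the TCP to the grasp point, in m); z points along the fingers, x is the direction in which the jaws open and shut, and the axes are right-handed (so a half turn about z gives the same grasp; the last joint's range is limited). The gripper opens to 85 mm and grips with 20 to 120 N. Pads are 22 mm wide; open, the fingers measure 114 mm over their backs; the gripper's body (76 mm by 85 mm) begins 54 mm behind the grasp point. The pads swing forward as they close: fully open they stand 13 mm farther back than shut.
Start: joints at [-1.211, 0.238, -0.013, 1.319, 0, 1.571], TCP at [0.185, -0.491, 0.231] pointing down, gripper open.
Joint ranges: [-2.66, 2.66], [-1.03, 1.9], [-1.14, 1.46], [-1.82, 2.27], [-1.45, 1.34], [-3.14, 3.14]. Speed limits (rad/s): [2.22, 2.22, 2.79, 3.14, 3.14, 3.14].

### API

Orientations are given as a unit quaternion [x, y, z, w].
In Python, from cell import env, cams gives the robot as it stands.
- The arm moves only by the shell command python3 -m jog 'ROWS' [OPENING] [FORCE]. ROWS is JSON, a list that holds one entry, the list of rows, each a list of 4 numbers: the shift along the tool's x, y, z in mm, then the turn about the tool's z in degrees. A call has 1 to 12 rows; each row is the pose to reach, as a shift and turn from the pose commanded when the call began, along the tool's axes at that moment; what a row does not reach only later rows make up. A row lasts 1/8 s, in which the tool goes at most 62.5 mm and 10.7 degrees, less where a joint would pass 70% of its speed; a pose out of reach is approached as far as the arm can. A call with a gripper value outside its range is refused whole. OPENING is the opening in per cent of the stroke, from 0 (shut) to 100 (fully open), set as the call begins (- or left out, the last holds). The fingers move at their own pace and stop on an object; FORCE is the grip in N (left out, the last holds). Time passes only in rows, so rows that repeat a pose let the fingers close. It gives the time, the measured TCP pose, the force and the opening at its end, in the units of the state.
- env.get_obs(): the state, without advancing time (a new reading comes with each control period).
- cams.camera(name): name is "scene" or "top" or "wrist"; returns (picture, depth): 480x640x3 uint8, red, green, blue; 480x640 float32, m along the optical axis (not along the pixel's ray), 0 where there is no reading.
- cams.camera_model(name): a dict with "fx", "fy", "cx", "cy" (pixels), "cam_to_world" (4x4, takes a point from camera to world coordinates). Camera axes: x right, y down, z forward; pixel columns grow to the right and rows downward; lengths in m; the calibration is good to about 2 mm. The wrist camera is an equidistant fisheye: a pixel r from the principal point sees the ray r / f radians off the axis. A picture is of the moment at which its call begins: read the wrist's pose just before it. camera_model takes no time and is no camera call; for the wrist camera it gives the pose at the moment of the call.
- env.hand_in(): hands the job in, once; it reports no verdict.
Trained networks look in the newest picture that a camera, given by its name, has taken for a name from the list of things; names that differ only in an ending like _2 or _b are one class to them, and where a whole thing is asked for, a point or a joint stands for the part that bears it (a point fixed in the world has none). Each returns a list of dicts, best first, with "confidence" (0 to 1); they miss things now and then, are a little off and sometimes report something else, mostly with a low value. They report only what shows in the picture. A call takes as long as a camera call. They do not tell look-alikes from the thing itself.
- cams.regions_of(camera, name): "pixels" (480x640 bool, what is visible of it) and "bbox" ([left, top, right, bottom] in pixels, round what is visible of it).
- cams.mark_of(camera, name): "uv" ([column, row] in pixels: a listed point, or the origin of a listed thing).
The state is a dict: "time": time; "joint_pos": joint angles; "joint_velocities": joint speeds; "joint_torque": joint torques, N m; "position": TCP position; "eef_rot": TCP orientation; "wrist_force": force on the tool from outside, world axes, zero at the start; "ft_torque": the same for the moment, N m; "gripper_width": opening from 0.0 (shut) to 1.0 (fully open).
Only numpy, scipy, OpenCV 4.12 (cv2) and the standard library are available. Lean on these libraries where they do the work, as an engineer would, in place of code of your own. Each camera call takes 0.05 s, during which the arm holds its last target. There are 200 camera calls.

### The job

The tea-for-one set is stored as one stack; lay it out for making tea: stand the dark pot, open, on the tea-light warmer, hang the steel infuser in the blue drip cup, put the wooden lid right way up on the cork coaster and stand the green cup on its saucer. Keep each piece upright and set it down gently without letting it fall, and leave the red mug and the kitchen timer where they are.

Things in the scene. Friction and masses are not known exactly. Their poses are not given: they have to be found in the camera images.
- lid_knob (a point): Round wooden lid, top of the stack, 50 g. From below: plug 6 mm tall, 33 to 36 mm across; disc 54 mm across, 7 mm thick; knob 20 mm across, 24 mm tall. 37 mm tall in all. The point is the middle of the knob, on the axis, 27 mm above the plug's underside and 10 mm below the top; z up. At the start the plug sits in the infuser's mouth.
- infuser_collar (a point): Steel tea infuser, second in the stack, 70 g: basket 36 mm deep, 44 mm across at the top, 32 at the bottom, under a steel collar 64 mm across and 13 mm tall (mouth 44 mm). The point is the middle of the collar, on the axis, 42.5 mm above the basket's bottom, 6.5 above the collar's underside; z up. At the start it hangs by the collar on the pot's neck.
- pot_neck (a point): Dark pot, third in the stack, 0.32 kg, 88 mm tall. Hold it by the cork-banded neck: 58 mm across, 53 to 88 mm above the underside. Belly 85 mm across; spout on +x, 64 mm out and 51 mm up. Foot 7 mm tall, 37 to 45 mm across, inside a flat seat 72 mm across; at the start the foot is in the cup's mouth, the seat on its rim. The point: on the axis, 71 mm above the foot's underside; z up.
- cup_mid (a point): Green straight-sided cup, bottom of the stack, on the worktop, 0.2 kg. 62 mm across, 62 mm tall, wall 3.5 mm; an 8 mm thick loop handle on its +y side reaches 61 mm from the axis, 11 to 55 mm above the underside. The point is the middle of the cup, on the axis, 31 mm above the underside; z up, y to the handle.
- coaster: Flat round cork coaster, 90 mm across, top face 7 mm above the worktop with a 1 mm raised edge 4 mm wide; fixed. Origin: centre of its underside on the worktop. The place for the lid.
- drip_cup: Small blue drip cup without handle, 58 mm across, 50 mm tall, mouth 52 mm across, 45 mm deep inside; fixed. Origin: centre of its underside, on the worktop. The place for the infuser: the basket goes in and the collar rests on the rim (collar's middle then 56.5 mm above the worktop).
- warmer: Dark steel tea-light warmer, 92 mm across, 60 mm tall: base plate with an unlit tea light, six thin posts, flat top ring with a hole 58 mm across; fixed. Origin: centre of its underside, on the worktop. The place for the pot: its foot goes into the hole, its seat rests on the ring (pot's underside then 53 mm above the worktop).
- saucer: Green round saucer, 124 mm across, rim 13 mm high, with a flat inside 84 mm across, 5 mm above the worktop; fixed. Origin: centre of its underside on the worktop. The place for the cup.
- timer: Cream kitchen timer with a grey dial, 60 mm across, 41 mm tall, loose; leave it alone. Origin: centre of its underside.
- mug: Red mug with a beige band, 84 mm across, 119 mm over the handle, 95 mm tall, loose; leave it alone. Origin: under the middle of its extent including the handle.
Mind the look-alikes: they are no part of the job. What is shaped like the part that bears lid_knob but pink is not meant.

How it is judged:
At the end, for the whole second after the job is handed in: Lid flat, right way up, within 18 mm of the coaster's centre; infuser hanging in the drip cup (8 mm), collar on its rim; pot level on the warmer (10 mm), foot in the hole; cup on the saucer's flat (15 mm). Heights within 4 mm of seated, tilt under 6 degrees (lid 8.5), all at rest (horizontal distance between lid_knob and coaster below 0.018 m and z of lid_knob in the frame of coaster between 0.03 and 0.038 m and angle between lid_knob's own z axis and vertical below 0.15 rad and linear speed of each of lid, infuser, pot, cup below 0.02 m/s and angular speed of each of lid, infuser, pot, cup below 0.3 rad/s and horizontal distance between infuser_collar and drip_cup below 0.008 m and z of infuser_collar in the frame of drip_cup between 0.0525 and 0.0605 m and angle between infuser_collar's own z axis and vertical below 0.12 rad and horizontal distance between pot_neck and warmer below 0.01 m and z of pot_neck in the frame of warmer between 0.12 and 0.128 m and angle between each of pot_neck, cup_mid's own z axis and vertical below 0.1 rad and horizontal distance between cup_mid and saucer below 0.015 m and z of cup_mid in the frame of saucer between 0.032 and 0.04 m); the robot touches nothing.
It fails at once if a piece of the set is tipped by more than 45 degrees (angle between any of lid_knob, infuser_collar, pot_neck, cup_mid's own z axis and vertical above 0.785 rad).
It fails at once if a piece of the set falls freely by more than about 40 mm ((linear speed of lid above 0.9 m/s and contact force between anything else and lid below 0.05 N) or (linear speed of infuser above 0.9 m/s and contact force between anything else and infuser below 0.05 N) or (linear speed of pot above 0.9 m/s and contact force between anything else and pot below 0.05 N) or (linear speed of cup above 0.9 m/s and contact force between anything else and cup below 0.05 N)).
It fails at once if the red mug is pushed away by more than 25 mm or knocked over (distance of mug from where it was at the start of the episode above 0.025 m or angle between mug's own z axis and vertical above 0.3 rad).
It fails at once if the kitchen timer is pushed away by more than 25 mm or knocked over (distance of timer from where it was at the start of the episode above 0.025 m or angle between timer's own z axis and vertical above 0.3 rad).
It also fails if it takes over 128 s, if anything falls off the work surface, if the arm or the gripper's body presses on something with over 40 N, if the wrist force passes 120 N, or if a joint passes its speed limit or range.

## Working session

There is one attempt and no reset: what is moved stays moved. The work goes in short steps, Python scripts to look and compute and a shell command to move; the robot and the scene stay as the last step left them, time stands still between calls to the robot, and variables do not carry over. Pictures are saved under pics/ and viewed, about 12 in all and at most 16, crops included, and the job is handed in when it is done.

```bash
ls; mkdir -p pics; cat > h.py <<'E'
from cell import env,cams
import numpy as np,cv2
from scipy.spatial.transform import Rotation as R
def snap(n,f=None,crop=None):
    im,d=cams.camera(n)
    if f:
        o=im if crop is None else im[crop[1]:crop[3],crop[0]:crop[2]]
        if crop: o=cv2.resize(o,None,fx=2,fy=2)
        cv2.imwrite('pics/'+f,o[...,::-1])
    return im,d,cams.camera_model(n)
def pts(d,m,mask=None):
    ok=d>0
    if mask is not None: ok&=mask
    v,u=np.nonzero(ok); z=d[ok]
    if m.get('fish'): pass
    P=np.c_[(u-m['cx'])/m['fx']*z,(v-m['cy'])/m['fy']*z,z]
    T=np.array(m['cam_to_world']); return P@T[:3,:3].T+T[:3,3]
def obs():
    o=env.get_obs(); r=R.from_quat(o['eef_rot']).as_matrix()
    print('t',round(o['time'],2),'p',np.round(o['position'],4),'xax',np.round(r[:,0],3),'yax',np.round(r[:,1],3),'zax',np.round(r[:,2],3),'w',round(o['gripper_width'],3),'F',np.round(o['wrist_force'],1),'j',np.round(o['joint_pos'],2))
    return o,r
E
python3 - <<'E'
from h import *
obs()
for c in ['scene','top']:
    im,d,m=snap(c,c+'0.png'); print(c,np.round(m['cam_to_world'],3).tolist(),m['fx'])
    for n in ['lid_knob','infuser_collar','pot_neck','cup_mid','coaster','drip_cup','warmer','saucer','timer','mug']:
        for r in cams.regions_of(c,n)[:2]:
            P=pts(d,m,r['pixels'])
            if len(P)<5: continue
            lo,hi=np.percentile(P,[2,98],axis=0); print(n,round(r['confidence'],2),r['bbox'],'lo',np.round(lo,3),'hi',np.round(hi,3),'mid',np.round((lo+hi)/2,3))
E
```

```text
pics
t 0.0 p [ 0.1847 -0.491   0.2307] xax [ 0.352 -0.936 -0.001] yax [-0.936 -0.352 -0.   ] zax [-0.     0.001 -1.   ] w 1.001 F [-0.5  1.8 -0.1] j [-1.21  0.24 -0.01  1.32  0.    1.57]
scene [[-0.729, -0.434, 0.53, 0.048], [-0.685, 0.462, -0.564, 0.56], [0.0, -0.773, -0.634, 0.744], [0.0, 0.0, 0.0, 1.0]] 489.72843063247706
lid_knob 0.95 [390.5, 263.9, 418.8, 286.4] lo [ 0.406 -0.16   0.001] hi [ 0.454 -0.11   0.039] mid [ 0.43  -0.135  0.02 ]
lid_knob 0.94 [361.4, 180.4, 386.6, 201.2] lo [ 0.518 -0.346  0.036] hi [ 0.667 -0.132  0.189] mid [ 0.592 -0.239  0.113]
infuser_collar 0.5 [361.1, 197.2, 390.2, 209.8] lo [ 0.511 -0.174  0.147] hi [ 0.561 -0.126  0.16 ] mid [ 0.536 -0.15   0.153]
pot_neck 0.72 [351.0, 203.0, 392.4, 240.1] lo [ 0.503 -0.173  0.07 ] hi [ 0.593 -0.117  0.141] mid [ 0.548 -0.145  0.105]
cup_mid 0.56 [353.2, 234.0, 396.0, 259.3] lo [ 0.492 -0.181  0.003] hi [ 0.567 -0.126  0.059] mid [ 0.53  -0.154  0.031]
cup_mid 0.54 [365.2, 198.3, 388.3, 208.6] lo [ 0.512 -0.166  0.141] hi [ 0.566 -0.126  0.16 ] mid [ 0.539 -0.146  0.151]
coaster 0.71 [326.7, 289.8, 368.7, 323
[... 1270 characters left out ...]
 0.153]
pot_neck 0.96 [377.2, 212.6, 416.6, 265.4] lo [ 0.507 -0.186  0.078] hi [ 0.601 -0.115  0.153] mid [ 0.554 -0.15   0.116]
drip_cup 0.74 [237.8, 191.8, 270.8, 222.2] lo [0.607 0.105 0.001] hi [0.66  0.157 0.053] mid [0.634 0.131 0.027]
warmer 0.87 [199.4, 258.9, 250.6, 305.1] lo [0.437 0.153 0.002] hi [0.519 0.236 0.064] mid [0.478 0.195 0.033]
saucer 0.77 [336.3, 166.8, 393.4, 221.1] lo [ 0.614 -0.147  0.001] hi [ 0.723 -0.037  0.016] mid [ 0.668 -0.092  0.008]
timer 0.79 [440.5, 204.3, 468.0, 233.3] lo [ 0.581 -0.317 -0.   ] hi [ 0.635 -0.263  0.041] mid [ 0.608 -0.29   0.02 ]
mug 0.95 [133.5, 173.2, 181.5, 230.5] lo [0.597 0.29  0.003] hi [0.696 0.369 0.096] mid [0.646 0.329 0.05 ]
```

View pics/scene0.png

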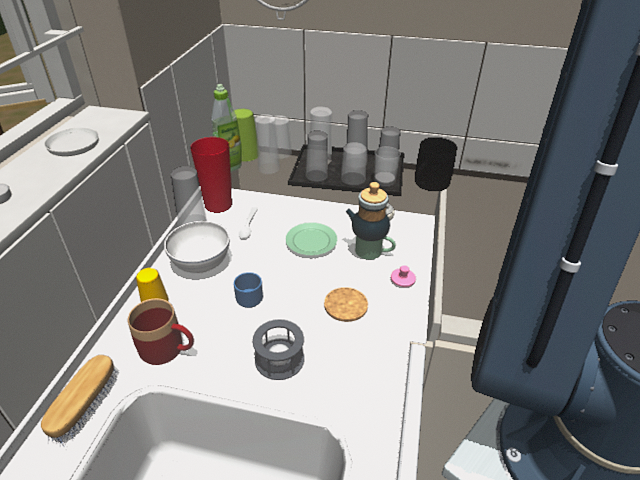

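View pics/top0.png

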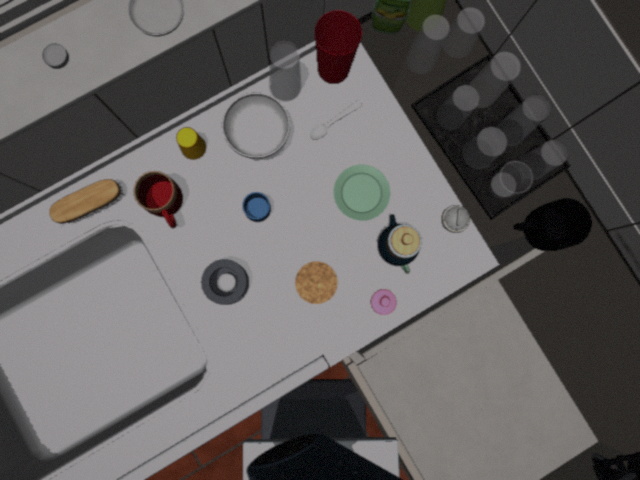

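The scene shows the stack at about (375,220) with the pink look-alike lid at (403,277), the coaster at (346,304), the warmer at (278,348), the drip cup at (248,290), the saucer at (312,240) and the mug at (157,332). In the top view, the spout points up at (392,218) and the cup handle points down at (407,268). The current jaw direction suits both, so I'm moving above the stack.

```bash
python3 -m jog '[[[-16,-38,-10,0],[-32,-76,-30,0],[-48,-114,-50,0],[-64,-152,-60,0],[-80,-190,-60,0],[-96,-228,-60,0],[-112,-266,-60,0],[-128,-304,-60,0],[-144,-342,-60,0],[-160,-380,-60,0],[-173,-418,-60,0],[-186,-457,-60,0]]]' 100 30
python3 -m jog '[[[0,0,0,0],[0,0,0,0]]]' 60
python3 - <<'E'
from h import *
obs()
im,d,m=snap('wrist','w1.png'); print({k:np.round(v,4).tolist() for k,v in m.items()})
for n in ['lid_knob','infuser_collar','pot_neck','cup_mid']:
    for r in cams.mark_of('wrist',n)[:2]: print(n,r)
E
```

```text
time: 2.6
position: [0.548, -0.1554, 0.2914]
eef_rot: [0.822, -0.569, 0.0, -0.0]
wrist_force: [-0.1, -1.3, -0.1]
gripper_width: 0.995
time: 2.85
position: [0.5467, -0.1564, 0.2911]
eef_rot: [0.822, -0.569, -0.0, 0.0]
wrist_force: [-0.3, -0.4, -0.4]
gripper_width: 0.614
t 2.85 p [ 0.5467 -0.1564  0.2911] xax [ 0.353 -0.936 -0.   ] yax [-0.936 -0.353  0.001] zax [-0.001  0.    -1.   ] w 0.614 F [-0.3 -0.4 -0.4] j [-0.28  0.31  0.23  1.5  -0.    2.5 ]
{'fx': 371.6483, 'fy': 371.6483, 'cx': 317.81, 'cy': 235.392, 'cam_to_world': [[0.3514, -0.8961, -0.2712, 0.6143], [-0.9362, -0.3366, -0.1009, -0.1306], [-0.0009, 0.2894, -0.9572, 0.434], [0.0, 0.0, 0.0, 1.0]]}
lid_knob {'uv': [318.5, 232.3], 'confidence': 0.96}
lid_knob {'uv': [267.8, 277.4], 'confidence': 0.65}
infuser_collar {'uv': [302.6, 76.1], 'confidence': 0.2}
cup_mid {'uv': [438.6, 183.6], 'confidence': 0.61}
```

View pics/w1.png

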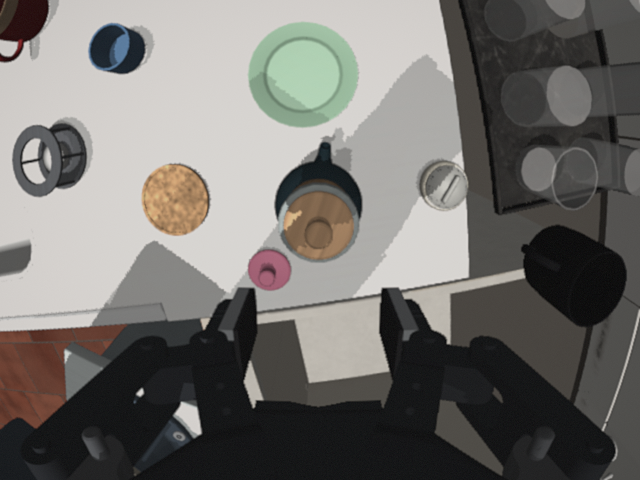

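```bash
cat >> h.py <<'E'
def ray(m,u,v,z):
    "intersect pixel ray of the fisheye wrist camera with world height z"
    a,b=u-m['cx'],v-m['cy']; r=np.hypot(a,b); th=r/m['fx']; s=np.sin(th)/max(r,1e-9)
    T=np.array(m['cam_to_world']); w=T[:3,:3]@np.array([a*s,b*s,np.cos(th)]); return T[:3,3]+w*(z-T[2,3])/w[2]
def wpts(d,m,mask):
    v,u=np.nonzero((d>0)&mask); z=d[v,u]; a,b=u-m['cx'],v-m['cy']; r=np.hypot(a,b); th=r/m['fx']
    k=np.where(r>0,np.tan(th)/np.maximum(r,1e-9),0)
    T=np.array(m['cam_to_world']); return np.c_[a*k*z,b*k*z,z]@T[:3,:3].T+T[:3,3]
def circ(P,zlo,zhi):
    "circle fit to the outline (hull) of points in a height band"
    Q=P[(P[:,2]>zlo)&(P[:,2]<zhi),:2]; c,r=cv2.minEnclosingCircle((Q*1000).astype(np.float32)); return np.round(c,1),round(r,1),len(Q)
def delta(p):
    o=env.get_obs(); r=R.from_quat(o['eef_rot']).as_matrix(); d=r.T@(np.array(p)-o['position'])*1000
    print('tool shift mm to',p,np.round(d,1)); return d
E
python3 - <<'E'
from h import *
im,d,m=snap('wrist'); P=wpts(d,m,np.ones_like(d,bool))
near=P[np.hypot(P[:,0]-.547,P[:,1]+.156)<.07]
for lo,hi in [(.180,.192),(.158,.17),(.146,.158),(.1,.12)]: print(lo,hi,circ(near,lo,hi))
print(ray(m,318.5,232.3,.177), ray(m,318.5,232.3,.187))
E
```

```text
0.18 0.192 (array([ 544.4, -156.7]), 10.3, 641)
0.158 0.17 (array([ 546.2, -156.7]), 28.9, 3120)
0.146 0.158 (array([ 544.2, -156.5]), 32.1, 1288)
0.1 0.12 (array([ 561.6, -149.7]), 41.2, 977)
[ 0.5439537  -0.15757363  0.177     ] [ 0.54668756 -0.15653525  0.187     ]
```

The wrist view shows the stack's knob at (318,233), the spout pointing straight up at (325,150), square to the jaws, and the pink lid at (268,270). The axis fits to about (0.545, -0.1565). Going down on the knob.

```bash
python3 -m jog '[[[0,1.5,30,0],[0,1.5,60,0],[0,1.5,90,0],[0,1.5,108,0],[0,1.5,118,0],[0,1.5,124,0],[0,1.5,124,0]]]' 60 30
python3 -m jog '[[[0,0,0,0],[0,0,0,0],[0,0,0,0],[0,0,0,0],[0,0,0,0],[0,0,0,0]]]' 0 30
python3 -m jog '[[[0,0,-6,0],[0,0,-18,0],[0,0,-30,0],[0,0,-45,0],[0,0,-60,0],[0,0,-75,0]]]'
python3 - <<'E'
from h import *
obs(); im,d,m=snap('wrist','w2.png'); delta((.474,.0068,.06))
# refine places by top camera
im,d,m=snap('top')
for n,z0,z1 in [('coaster',.004,.014),('drip_cup',.04,.056),('warmer',.05,.068),('saucer',.008,.018)]:
    for r in cams.regions_of('top',n)[:1]:
        k=cv2.dilate(r['pixels'].astype(np.uint8),np.ones((3,3)))>0
        print(n,circ(pts(d,m,k),z0,z1))
E
```

```text
time: 4.03
position: [0.5457, -0.157, 0.1675]
eef_rot: [0.822, -0.569, 0.0, -0.0]
wrist_force: [0.2, 0.5, -0.0]
gripper_width: 0.599
time: 4.78
position: [0.546, -0.157, 0.1679]
eef_rot: [0.822, -0.569, 0.001, -0.0]
wrist_force: [-1.0, 0.1, 6.0]
gripper_width: 0.206
time: 5.52
position: [0.5458, -0.1569, 0.2435]
eef_rot: [0.822, -0.569, 0.0, -0.0]
wrist_force: [0.2, 0.4, -0.0]
gripper_width: 0.208
t 5.53 p [ 0.5458 -0.1569  0.2435] xax [ 0.352 -0.936  0.   ] yax [-0.936 -0.352 -0.   ] zax [ 0. -0. -1.] w 0.208 F [ 0.2  0.4 -0. ] j [-0.28  0.31  0.12  1.38  0.    2.5 ]
tool shift mm to (0.474, 0.0068, 0.06) [-179.2   10.5  185.1]
coaster (array([477.4,   9.4]), 47.6, 1269)
drip_cup (array([634.5, 131.8]), 28.8, 164)
warmer (array([478.1, 195.8]), 45.9, 994)
saucer (array([668.5, -91.3]), 61.7, 1245)
```

View pics/w2.png

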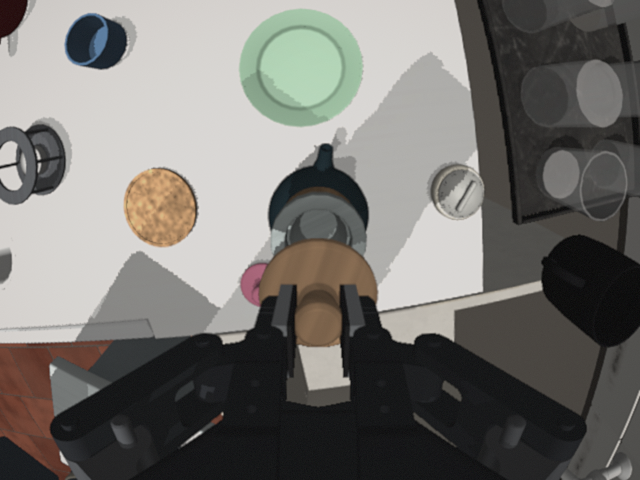

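The lid is held level at (320,290) and the infuser is left in the pot below it. The places are known well enough to carry it to the coaster.

```bash
python3 -m jog '[[[-22,1,0,0],[-52,3,0,0],[-84,5,10,0],[-116,7,30,0],[-146,8,60,0],[-168,9,95,0],[-178,9,130,0],[-179,10,160,0],[-179,10,178,0],[-179,10,190,0],[-179,10,195,0],[-179,10,195,0]]]'
python3 - <<'E'
from h import *
obs(); im,d,m=snap('wrist','w3.png')
for n in ['coaster','drip_cup','warmer','saucer']:
    for r in cams.regions_of('wrist',n)[:1]:
        P=wpts(d,m,r['pixels']); z={'coaster':(.004,.014),'drip_cup':(.04,.056),'warmer':(.05,.068),'saucer':(.008,.018)}[n]
        print(n,r['confidence'],circ(P,*z))
E
```

```text
time: 7.32
position: [0.4733, 0.0073, 0.0475]
eef_rot: [0.822, -0.569, -0.0, -0.0]
wrist_force: [0.1, 0.2, 1.1]
gripper_width: 0.209
t 7.33 p [0.4733 0.0073 0.0475] xax [ 0.352 -0.936 -0.   ] yax [-0.936 -0.352 -0.   ] zax [ 0.  0. -1.] w 0.209 F [0.1 0.2 1.1] j [ 0.02  0.29 -0.45  0.83  0.    2.8 ]
coaster 0.96 (array([473.7,   7.1]), 45.3, 10907)
warmer 0.85 (array([478.9, 176.1]), 41.4, 4047)
saucer 0.62 (array([661.3, -92.7]), 60.4, 5011)
```

View pics/w3.png

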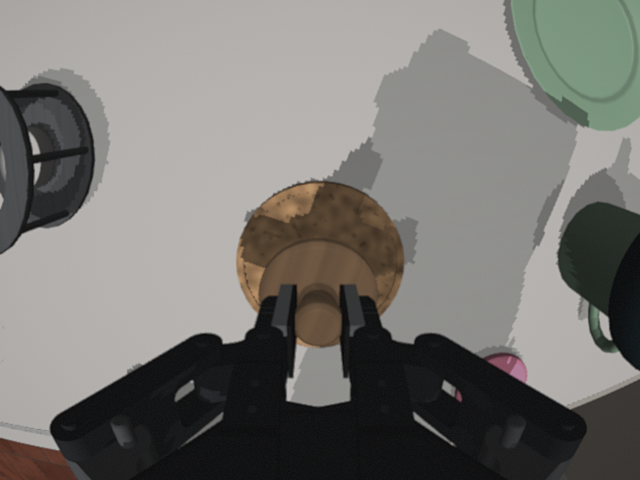

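The lid hovers over the coaster, whose outline is at (320,262) and whose centre fits to (0.4737, 0.0071), less than 1 mm off. Lowering and releasing.

```bash
python3 -m jog '[[[0,0,8,0],[0,0,15,0],[0,0,20,0],[0,0,22,0],[0,0,23,0],[0,0,23,0]]]'
python3 -m jog '[[[0,0,-1,0],[0,0,-2,0],[0,0,-3,0]]]' 45
python3 -m jog '[[[0,0,-30,0],[0,0,-80,0],[0,0,-140,0],[0,0,-190,0],[30,0,-215,0],[65,-2,-220,0],[105,-4,-220,0],[145,-8,-220,0],[170,-9,-220,0],[179,-10,-220,0],[179,-10,-220,0]]]' 100
python3 - <<'E'
from h import *
obs(); im,d,m=snap('wrist','w4.png'); P=wpts(d,m,np.ones_like(d,bool))
near=P[np.hypot(P[:,0]-.545,P[:,1]+.156)<.06]; print(circ(near,.150,.162))
delta((.545,-.1565,.13))
im,d,m=snap('top')
for r in cams.regions_of('top','lid_knob')[:3]: Q=pts(d,m,r['pixels']); print(np.round(np.percentile(Q,[2,98],axis=0),3).tolist())
E
```

```text
time: 8.32
position: [0.473, 0.0072, 0.0249]
eef_rot: [0.822, -0.569, -0.0, 0.0]
wrist_force: [-4.2, 0.0, 10.7]
gripper_width: 0.209
time: 8.7
position: [0.4733, 0.0072, 0.0273]
eef_rot: [0.822, -0.569, -0.0, -0.0]
wrist_force: [-0.2, 0.6, 0.5]
gripper_width: 0.449
time: 10.07
position: [0.5455, -0.1566, 0.2471]
eef_rot: [0.822, -0.569, -0.0, -0.0]
wrist_force: [-0.8, 0.4, -0.6]
gripper_width: 0.998
t 10.07 p [ 0.5455 -0.1566  0.2471] xax [ 0.352 -0.936 -0.001] yax [-0.936 -0.352  0.   ] zax [-0.001  0.001 -1.   ] w 0.998 F [-0.8  0.4 -0.6] j [-0.28  0.31  0.12  1.39  0.    2.5 ]
(array([ 544.1, -156.2]), 32.1, 3818)
tool shift mm to (0.545, -0.1565, 0.13) [  0.3   0.4 117.2]
[[0.413, -0.154, 0.008], [0.457, -0.111, 0.039]]
[[0.45, -0.015, 0.014], [0.498, 0.033, 0.046]]
```

The lid is on the coaster. Next is the infuser.

```bash
python3 -m jog '[[[0,1,30,0],[0,1,65,0],[0,1,95,0],[0,1,112,0],[0,1,121,0],[0,1,121,0]]]' 100 40
python3 -m jog '[[[0,1,0,0],[0,1,0,0],[0,1,0,0],[0,1,0,0],[0,1,0,0]]]' 0 40
python3 -m jog '[[[0,0,-5,0],[0,0,-14,0],[0,0,-26,0],[0,0,-40,0],[0,0,-55,0],[0,0,-70,0],[0,0,-85,0],[0,0,-95,0],[0,0,-100,0]]]'
python3 - <<'E'
from h import *
obs(); im,d,m=snap('wrist','w5.png'); P=wpts(d,m,np.ones_like(d,bool))
for c in [(.6335,.131,.04,.056),(.477,.195,.05,.068)]:
    print(circ(P[np.hypot(P[:,0]-c[0],P[:,1]-c[1])<.055],*c[2:]))
delta((.6335,.131,.11))
E
```

```text
time: 10.98
position: [0.5445, -0.1567, 0.1263]
eef_rot: [0.822, -0.569, -0.0, 0.0]
wrist_force: [0.2, -0.7, 0.3]
gripper_width: 1.002
time: 11.6
position: [0.5444, -0.1578, 0.1278]
eef_rot: [0.822, -0.569, 0.001, -0.0]
wrist_force: [-1.2, 0.0, 5.9]
gripper_width: 0.732
time: 12.72
position: [0.544, -0.1576, 0.227]
eef_rot: [0.822, -0.569, 0.0, -0.0]
wrist_force: [0.5, 0.4, -0.3]
gripper_width: 0.729
t 12.72 p [ 0.544  -0.1576  0.227 ] xax [ 0.352 -0.936  0.   ] yax [-0.936 -0.352 -0.   ] zax [ 0.001 -0.    -1.   ] w 0.729 F [ 0.5  0.4 -0.3] j [-0.28  0.31  0.08  1.34  0.    2.5 ]
(array([631.5, 131. ]), 30.1, 964)
(array([475.8, 192.3]), 45.6, 1219)
tool shift mm to (0.6335, 0.131, 0.11) [-238.7 -185.3  117.2]
```

View pics/w5.png

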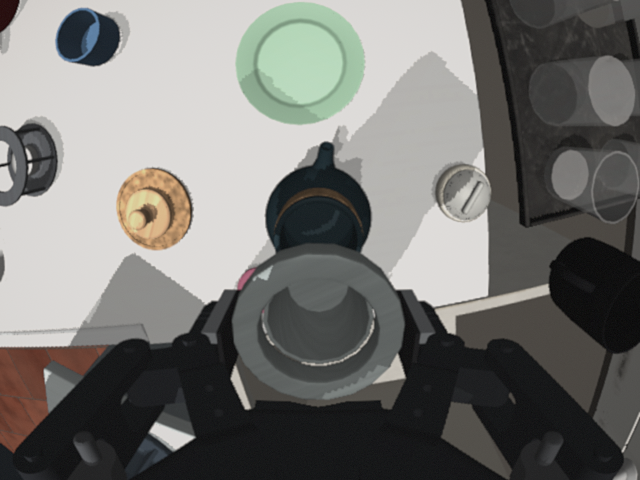

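The infuser is held level at (318,310), the lid is seated on the coaster at (155,208), and the pot is open. Carrying the infuser over the drip cup at (88,38).

```bash
python3 -m jog '[[[-15,-11,0,0],[-38,-29,0,0],[-64,-49,0,0],[-92,-71,5,0],[-120,-93,15,0],[-148,-115,30,0],[-176,-137,50,0],[-202,-157,75,0],[-222,-172,98,0],[-234,-182,112,0],[-238,-185,117,0],[-238,-185,117,0]]]'
python3 - <<'E'
from h import *
obs(); im,d,m=snap('wrist','w6.png'); P=wpts(d,m,np.ones_like(d,bool))
r=cams.regions_of('wrist','drip_cup')
for q in r[:2]: print(q['confidence'],q['bbox'],circ(wpts(d,m,q['pixels']),.044,.055)); 
r=cams.regions_of('wrist','infuser_collar')
for q in r[:2]: print(q['confidence'],q['bbox'],circ(wpts(d,m,q['pixels']),.12,.145)); 
E
```

```text
time: 14.28
position: [0.6331, 0.1302, 0.1094]
eef_rot: [0.822, -0.569, -0.0, 0.0]
wrist_force: [-0.4, -1.7, -1.0]
gripper_width: 0.734
t 14.28 p [0.6331 0.1302 0.1094] xax [ 0.352 -0.936  0.   ] yax [-0.936 -0.352  0.   ] zax [-0. -0. -1.] w 0.734 F [-0.4 -1.7 -1. ] j [ 0.2   0.5   0.07  1.14 -0.    2.98]
0.9 [266.5, 193.1, 369.7, 255.7] (array([633.2, 131.2]), 28.6, 957)
0.9 [232.1, 240.2, 401.9, 399.9] (array([633.2, 130.4]), 32.7, 15572)
```

View pics/w6.png

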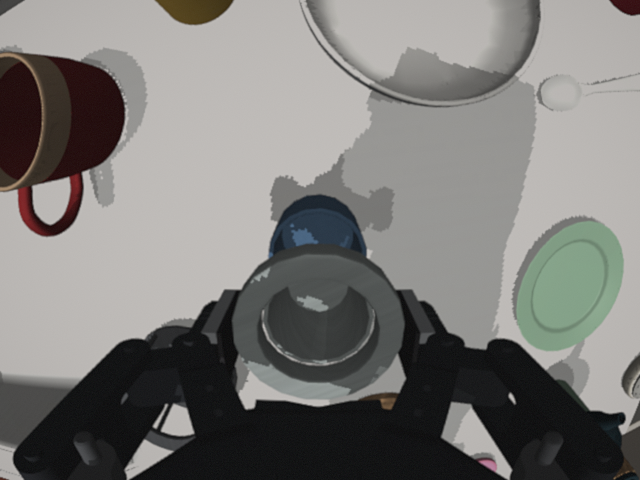

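The infuser, centred at (633.2, 130.4) mm, is above the drip cup, which fits at (633.2, 131.2) mm with its rim at (318,230) in the image. It is only 0.8 mm off, so I'm lowering it.

```bash
python3 -m jog '[[[-1,0,12,0],[-1,0,26,0],[-1,0,40,0],[-1,0,54,0],[-1,0,64,0],[-1,0,70,0],[-1,0,74,0],[-1,0,76,0],[-1,0,76,0]]]'
```

```text
time: 15.55
position: [0.633, 0.1313, 0.0348]
eef_rot: [0.822, -0.569, 0.0, -0.0]
wrist_force: [-3.8, -0.8, 8.4]
gripper_width: 0.731
```

```bash
python3 -m jog '[[[0,0,0,0],[0,0,0,0],[0,0,-1,0]]]' 100
python3 -m jog '[[[0,0,-20,0],[0,0,-60,0],[0,0,-110,0],[0,0,-150,0],[20,12,-180,0],[45,33,-192,0],[75,57,-192,0],[110,84,-192,0],[150,114,-192,0],[188,144,-192,0],[220,170,-192,0],[238,185,-192,0]]]'
python3 - <<'E'
from h import *
o,_=obs(); im,d,m=snap('wrist'); P=wpts(d,m,np.ones_like(d,bool))
print('neck',circ(P[np.hypot(P[:,0]-.545,P[:,1]+.156)<.045],.136,.15))
delta((.5445,-.157,.105))
im,d,m=snap('top')
for r in cams.regions_of('top','infuser_collar')[:2]: Q=pts(d,m,r['pixels']); print(np.round(np.percentile(Q,[2,98],axis=0),3).tolist(),circ(Q,.05,.07))
E
```

```text
time: 15.92
position: [0.6328, 0.1313, 0.0342]
eef_rot: [0.822, -0.569, -0.0, 0.0]
wrist_force: [-0.1, -0.1, -0.5]
gripper_width: 1.003
time: 17.42
position: [0.5427, -0.1585, 0.2264]
eef_rot: [0.822, -0.57, 0.0, 0.0]
wrist_force: [0.1, 1.4, 0.5]
gripper_width: 0.998
t 17.43 p [ 0.5427 -0.1585  0.2264] xax [ 0.351 -0.937  0.   ] yax [-0.937 -0.351  0.   ] zax [ 0. -0. -1.] w 0.998 F [0.1 1.4 0.5] j [-0.28  0.31  0.07  1.33 -0.    2.5 ]
neck (array([ 544.1, -158.3]), 29.6, 2111)
tool shift mm to (0.5445, -0.157, 0.105) [ -2.2  -3.4 121.4]
[[0.606, 0.103, 0.0], [0.666, 0.163, 0.067]] (array([636. , 133.7]), 32.2, 474)
```

The infuser is hanging in the drip cup. Next is the pot.

```bash
python3 -m jog '[[[0,-1.5,30,0],[0,-1.5,65,0],[0,-1.5,95,0],[0,-1.5,112,0],[0,-1.5,120,0],[0,-1.5,121,0],[0,-1.5,121,0]]]' 100 60
python3 -m jog '[[[0,0,0,0],[0,0,0,0],[0,0,0,0],[0,0,0,0],[0,0,0,0],[0,0,0,0]]]' 0 60
python3 -m jog '[[[0,0,-4,0],[0,0,-10,0],[0,0,-18,0],[0,0,-28,0],[0,0,-40,0],[0,0,-52,0],[0,0,-64,0],[0,0,-74,0],[0,0,-80,0],[0,0,-80,0]]]'
python3 - <<'E'
from h import *
obs(); im,d,m=snap('wrist','w7.png'); delta((.477,.194,.185)); delta((.477,.194,.103))
E
```

```text
time: 18.45
position: [0.5454, -0.156, 0.106]
eef_rot: [0.822, -0.569, 0.0, -0.0]
wrist_force: [0.0, 0.2, -0.4]
gripper_width: 0.999
time: 19.2
position: [0.5454, -0.1564, 0.1064]
eef_rot: [0.822, -0.569, 0.001, -0.0]
wrist_force: [-0.8, -0.8, 5.8]
gripper_width: 0.67
time: 20.45
position: [0.545, -0.1562, 0.1857]
eef_rot: [0.822, -0.569, 0.0, -0.0]
wrist_force: [-0.7, -0.3, -3.4]
gripper_width: 0.666
t 20.45 p [ 0.545  -0.1562  0.1857] xax [ 0.352 -0.936  0.   ] yax [-0.936 -0.352 -0.   ] zax [ 0.001 -0.    -1.   ] w 0.666 F [-0.7 -0.3 -3.4] j [-0.28  0.33 -0.01  1.24  0.    2.5 ]
tool shift mm to (0.477, 0.194, 0.185) [-3.516e+02 -5.980e+01  3.000e-01]
tool shift mm to (0.477, 0.194, 0.103) [-351.6  -59.8   82.3]
```

View pics/w7.png

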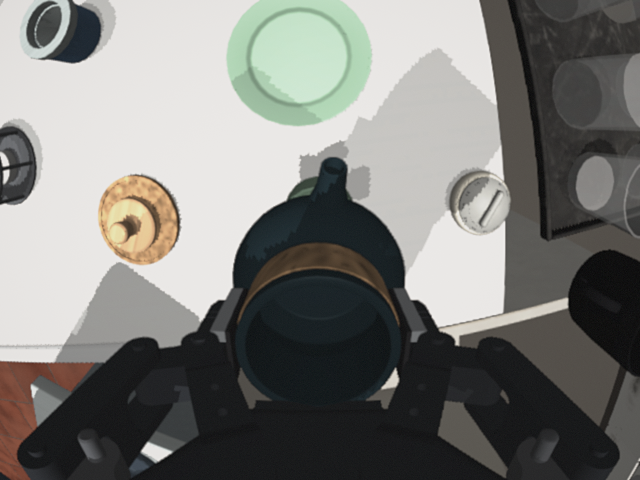

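The pot is held level at (320,310), the infuser hangs in the drip cup at (60,25), and the cup stays behind the spout. Carrying the pot to the warmer.

```bash
python3 -m jog '[[[-10,-2,0,0],[-30,-5,0,0],[-60,-10,0,0],[-97,-17,0,0],[-136,-23,0,0],[-176,-30,0,0],[-216,-37,0,0],[-254,-43,4,0],[-288,-49,10,0],[-318,-54,20,0],[-338,-58,28,0],[-347,-59,32,0]]]'
python3 -m jog '[[[-4,-1,2,0],[-4,-1,3,0],[-4,-1,3,0]]]'
python3 - <<'E'
from h import *
obs(); im,d,m=snap('wrist','w8.png')
for n,z in [('warmer',(.054,.066)),('pot_neck',(.17,.19))]:
    for q in cams.regions_of('wrist',n)[:1]: print(n,q['confidence'],q['bbox'],circ(wpts(d,m,q['pixels']),*z))
im,d,m=snap('scene','s8.png',(180,240,420,420))
E
```

```text
time: 22.0
position: [0.4782, 0.1868, 0.1528]
eef_rot: [0.825, -0.565, -0.002, -0.001]
wrist_force: [0.0, 0.4, -4.3]
gripper_width: 0.667
time: 22.38
position: [0.48, 0.1867, 0.1505]
eef_rot: [0.825, -0.566, -0.002, -0.002]
wrist_force: [-0.4, -0.3, -2.6]
gripper_width: 0.669
t 22.38 p [0.48   0.1867 0.1505] xax [ 0.36  -0.933 -0.006] yax [-0.933 -0.36  -0.   ] zax [-0.002  0.005 -1.   ] w 0.669 F [-0.4 -0.3 -2.6] j [ 0.37  0.26 -0.19  1.12  0.01  3.14]
warmer 0.78 [235.3, 165.2, 365.8, 241.1] (array([486.7, 203.5]), 43.1, 2049)
pot_neck 0.81 [229.6, 156.3, 406.2, 406.2] (array([479.4, 187.1]), 29.7, 10809)
```

View pics/w8.png

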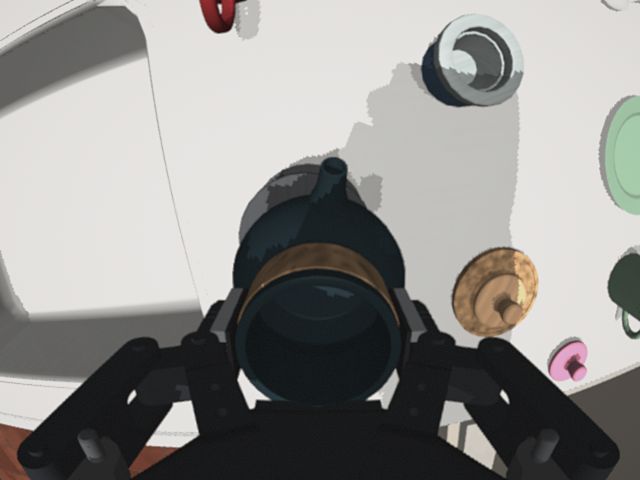

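The pot is over the warmer but the last joint has hit its limit (3.14), so the tool lagged about 8 mm. Turning the tool back 20° clears that, and the spout direction is free.

```bash
python3 -m jog '[[[0,0,0,-4],[0,0,0,-9],[0,0,0,-14],[0,0,0,-18],[0,0,0,-20],[0,0,0,-20],[0,0,0,-20]]]'
python3 - <<'E'
from h import *
obs()
im,d,m=snap('wrist')
T=np.array(m['cam_to_world'])
for n,z in [('warmer',(.054,.066)),('pot_neck',(.16,.19))]:
    for q in cams.regions_of('wrist',n)[:1]:
        P=wpts(d,m,q['pixels']); print(n,q['confidence'],circ(P,*z))
        if n=='warmer':
            # far visible edge of the ring -> centre with known radius 46
            Q=P[(P[:,2]>.055)&(P[:,2]<.065),:2]*1000
            H=cv2.convexHull(Q.astype(np.float32))[:,0]
            from scipy.optimize import least_squares
            dirn=np.array([H.mean(0)-[T[0,3]*0+477,195]])
            u=(H-[477,195])
            H=H[np.hypot(*u.T)>40]
            s=least_squares(lambda c:np.hypot(*(H-c).T)-46,[477,195],loss='soft_l1'); print(len(H),s.x,s.cost)
delta((.477,.1945,.15))
im,d,m=snap('top'); 
for q in cams.regions_of('top','warmer')[:1]: print(circ(pts(d,m,q['pixels']),.054,.066))
for q in cams.regions_of('top','pot_neck')[:1]: print(circ(pts(d,m,q['pixels']),.16,.19))
E
```

```text
time: 23.45
position: [0.4798, 0.1872, 0.1503]
eef_rot: [0.91, -0.414, -0.002, -0.002]
wrist_force: [0.2, 1.1, -3.7]
gripper_width: 0.666
t 23.45 p [0.4798 0.1872 0.1503] xax [ 0.658 -0.753 -0.005] yax [-0.753 -0.658 -0.002] zax [-0.002  0.005 -1.   ] w 0.666 F [ 0.2  1.1 -3.7] j [ 0.37  0.26 -0.19  1.11  0.01  2.79]
warmer 0.55 (array([481.6, 204.4]), 43.8, 2349)
34 [474.4086444  194.17326916] 3.5885808057715742
pot_neck 0.65 (array([478.9, 187.8]), 29.7, 13890)
tool shift mm to (0.477, 0.1945, 0.15) [-7.4 -2.7  0.4]
(array([464.4, 162.9]), 28.2, 74)
(array([474.9, 164.4]), 16.1, 21)
```

```bash
python3 -m jog '[[[-3,0,0,0],[-6,-1,0,0],[-8,-1.5,0,0],[-8,-1.5,4,0],[-8,-1.5,12,0],[-8,-1.5,20,0],[-8,-1.5,26,0],[-8,-1.5,30,0],[-8,-1.5,30,0]]]'
python3 - <<'E'
from h import *
obs(); snap('scene','s9.png',(180,220,480,440))
E
```

```text
time: 24.88
position: [0.4755, 0.1943, 0.1201]
eef_rot: [0.911, -0.413, -0.002, -0.002]
wrist_force: [0.2, -0.7, -3.8]
gripper_width: 0.671
t 24.88 p [0.4755 0.1943 0.1201] xax [ 0.658 -0.753 -0.005] yax [-0.753 -0.658 -0.001] zax [-0.003  0.005 -1.   ] w 0.671 F [ 0.2 -0.7 -3.8] j [ 0.38  0.28 -0.25  1.04  0.01  2.81]
```

View pics/s9.png

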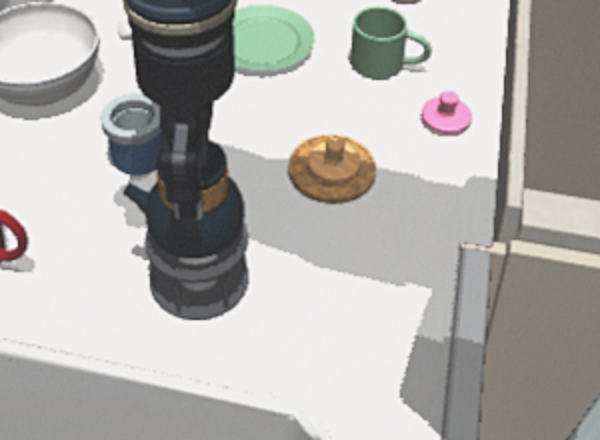

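In this crop the pot is centred over the warmer ring at (198,240), about 15 mm above seated. Lowering the rest of the way.

```bash
python3 -m jog '[[[0,0,5,0],[0,0,9,0],[0,0,12,0],[0,0,14,0],[0,0,15,0],[0,0,16,0],[0,0,16,0]]]'
```

```text
time: 25.8
position: [0.4756, 0.1945, 0.1044]
eef_rot: [0.911, -0.413, -0.002, -0.002]
wrist_force: [0.1, 0.7, -2.3]
gripper_width: 0.669
```

```bash
python3 -m jog '[[[0,0,0.5,0],[0,0,1,0],[0,0,1.5,0],[0,0,1.5,0]]]'
```

```text
time: 26.3
position: [0.4758, 0.1945, 0.1043]
eef_rot: [0.911, -0.413, -0.002, -0.003]
wrist_force: [-4.4, -1.9, 12.5]
gripper_width: 0.666
```

The pot is seated at exactly the expected height, with 12 N of contact. Releasing and going back to the cup.

```bash
python3 -m jog '[[[0,0,0,0],[0,0,-1,0],[0,0,-1,0],[0,0,-1,0]]]' 100
python3 -m jog '[[[0,0,-15,0],[0,0,-40,0],[0,0,-70,0],[20,12,-80,2],[55,32,-80,6],[97,56,-80,10],[140,81,-80,14],[183,106,-80,17],[226,131,-75,20],[266,154,-70,20],[296,171,-65,20],[310,179,-60,20]]]'
python3 - <<'E'
from h import *
obs(); im,d,m=snap('wrist','w10.png'); P=wpts(d,m,np.ones_like(d,bool))
N=P[np.hypot(P[:,0]-.545,P[:,1]+.156)<.08]; print('rim',circ(N,.058,.066))
Q=N[(N[:,2]>.04)&(N[:,2]<.058)]; Q=Q[np.hypot(Q[:,0]-.545,Q[:,1]+.156)>.042]
if len(Q): v=np.median(Q,axis=0)[:2]-[.5445,-.157]; print('handle yaw',np.degrees(np.arctan2(v[1],v[0])),len(Q))
delta((.5445,-.157,.015))
im,d,m=snap('top')
for q in cams.regions_of('top','pot_neck')[:1]: print('pot neck rim',circ(pts(d,m,q['pixels']),.132,.15))
E
```

```text
time: 26.8
position: [0.4756, 0.1945, 0.1038]
eef_rot: [0.911, -0.413, -0.002, -0.002]
wrist_force: [-0.4, 0.1, -0.8]
gripper_width: 0.998
time: 28.3
position: [0.5455, -0.1588, 0.1625]
eef_rot: [0.824, -0.566, -0.002, -0.002]
wrist_force: [-0.1, 0.1, 0.4]
gripper_width: 1.003
t 28.3 p [ 0.5455 -0.1588  0.1625] xax [ 0.36  -0.933 -0.005] yax [-0.933 -0.36  -0.001] zax [-0.001  0.005 -1.   ] w 1.003 F [-0.1  0.1  0.4] j [-0.29  0.34 -0.04  1.19  0.    2.49]
rim (array([ 544.1, -157.4]), 31.1, 1425)
handle yaw -153.0799118191957 150
tool shift mm to (0.5445, -0.157, 0.015) [ -1.9  -0.  146.6]
pot neck rim (array([478. , 195.2]), 29.6, 249)
```

View pics/w10.png

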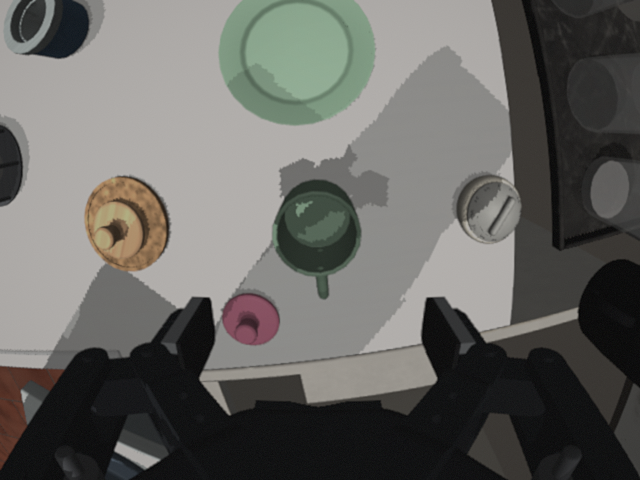

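The cup is at (318,228) with its handle pointing down at (322,285), square to the jaws, and the pink lid at (250,318) is clear of the fingers. The pot rim fit in the top view coincides with the warmer's. Going down on the cup.

```bash
python3 -m jog '[[[-2,1,30,0],[-2,1,70,0],[-2,1,105,0],[-2,1,128,0],[-2,1,140,0],[-2,1,144,0],[-2,1,144,0]]]' 100 40
python3 -m jog '[[[0,0,0,0],[0,0,0,0],[0,0,0,0],[0,0,0,0],[0,0,0,0],[0,0,0,0]]]' 0 40
python3 -m jog '[[[0,0,-4,0],[0,0,-12,0],[0,0,-24,0],[0,0,-36,0],[0,0,-46,0],[0,0,-50,0],[0,0,-50,0]]]'
python3 - <<'E'
from h import *
obs(); im,d,m=snap('wrist','w11.png'); P=wpts(d,m,np.ones_like(d,bool))
N=P[np.hypot(P[:,0]-.666,P[:,1]+.093)<.075]; print('saucer',circ(N,.009,.018))
delta((.6655,-.093,.05))
E
```

```text
time: 29.32
position: [0.5436, -0.1545, 0.0186]
eef_rot: [0.825, -0.565, -0.002, -0.002]
wrist_force: [-0.2, -0.3, 0.5]
gripper_width: 0.999
time: 30.08
position: [0.5439, -0.1551, 0.0191]
eef_rot: [0.825, -0.565, -0.001, -0.002]
wrist_force: [-0.6, 0.0, 6.1]
gripper_width: 0.713
time: 30.95
position: [0.5434, -0.1551, 0.0682]
eef_rot: [0.825, -0.565, -0.002, -0.002]
wrist_force: [-0.1, 0.4, -1.5]
gripper_width: 0.715
t 30.95 p [ 0.5434 -0.1551  0.0682] xax [ 0.361 -0.932 -0.005] yax [-0.932 -0.361 -0.   ] zax [-0.002  0.005 -1.   ] w 0.715 F [-0.1  0.4 -1.5] j [-0.28  0.41 -0.2   0.96  0.    2.49]
saucer (array([664.7, -92.4]), 61.8, 8503)
tool shift mm to (0.6655, -0.093, 0.05) [ -13.5 -136.5   17.9]
```

View pics/w11.png

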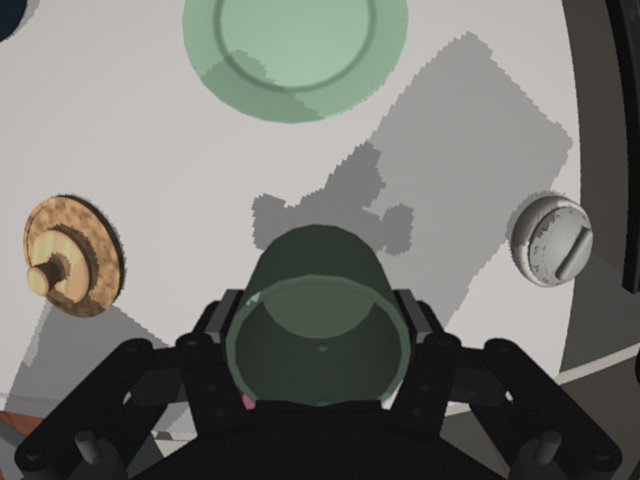

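The cup is held upright at (318,330) and the saucer fits at (664.7, -92.4) mm. Placing it.

```bash
python3 -m jog '[[[-2,-14,0,0],[-5,-45,0,0],[-9,-80,0,0],[-12,-110,0,0],[-14,-130,4,0],[-14,-136,14,0],[-14,-136,24,0],[-14,-136,33,0],[-14,-136,39,0],[-14,-136,42,0],[-14,-136,43.5,0],[-14,-136,43.5,0]]]'
```

```text
time: 32.5
position: [0.665, -0.0927, 0.0247]
eef_rot: [0.825, -0.565, -0.002, -0.002]
wrist_force: [0.4, -0.4, -1.0]
gripper_width: 0.712
```

```bash
python3 -m jog '[[[0,0,0.7,0],[0,0,1.4,0],[0,0,1.4,0]]]'
python3 -m jog '[[[0,0,0,0],[0,0,-1,0],[0,0,-1,0],[0,0,-1,0]]]' 100
python3 -m jog '[[[0,0,-15,0],[0,0,-50,0],[0,0,-100,0],[0,0,-150,0],[0,30,-180,0],[0,80,-190,0],[0,130,-190,0],[0,180,-190,0],[0,230,-190,0],[0,270,-190,0],[0,290,-190,0],[0,290,-190,0]]]'
python3 - <<'E'
from h import *
obs()
im,d,m=snap('top','top12.png')
Z={'lid_knob':(.038,.05),'infuser_collar':(.056,.068),'pot_neck':(.134,.15),'cup_mid':(.06,.072),'coaster':(.004,.014),'warmer':(.05,.068),'saucer':(.009,.018),'timer':(.03,.05),'mug':(.08,.1)}
for n in Z:
    for q in cams.regions_of('top',n)[:2]:
        P=pts(d,m,q['pixels'])
        try: print(n,round(q['confidence'],2),circ(P,*Z[n]),'zmax',np.round(np.percentile(P[:,2],97),4))
        except Exception: print(n,q['bbox'])
snap('scene','s12.png',(120,150,440,400))
E
```

```text
time: 32.88
position: [0.6651, -0.0927, 0.0242]
eef_rot: [0.825, -0.565, -0.002, -0.002]
wrist_force: [-3.0, -0.1, 5.4]
gripper_width: 0.71
time: 33.38
position: [0.6649, -0.0926, 0.024]
eef_rot: [0.825, -0.565, -0.002, -0.002]
wrist_force: [0.1, 0.1, -0.4]
gripper_width: 1.0
time: 34.88
position: [0.3946, -0.1988, 0.2151]
eef_rot: [0.825, -0.566, -0.002, -0.002]
wrist_force: [0.1, 0.7, 0.6]
gripper_width: 0.999
t 34.88 p [ 0.3946 -0.1988  0.2151] xax [ 0.36  -0.933 -0.004] yax [-0.933 -0.36  -0.001] zax [-0.001  0.005 -1.   ] w 0.999 F [0.1 0.7 0.6] j [-0.47  0.1  -0.22  1.25  0.    2.3 ]
lid_knob 0.61 (array([474.3,   8.4]), 9.9, 75) zmax 0.0462
lid_knob 0.59 (array([ 434.3, -131.9]), 9.2, 11) zmax 0.0375
infuser_collar 0.86 (array([635.5, 133.2]), 31.5, 371) zmax 0.0665
infuser_collar 0.61 (array([0., 0.]), 0.0, 0) zmax 0.0403
pot_neck 0.7 (array([478.1, 195.5]), 29.5, 235) zmax 0.1425
pot_neck 0.53 (array([0., 0.]), 0.0, 0) zmax 0.0685
cup_mid 0.57 (array([660.4, -94.7]), 39.2, 179) zmax 0.0684
coaster 0.72 (array([476.8,   8.4]), 44.7, 791) zmax 0.0122
warmer 0.76 (array([470.6, 176. ]), 40.4, 109) zmax 0.0637
saucer 0.96 (array([668.2, -91.5]), 61.8, 910) zmax 0.0162
timer 0.65 (array([ 608.5, -290.2]), 23.7, 258) zmax 0.0404
```

View pics/s12.png

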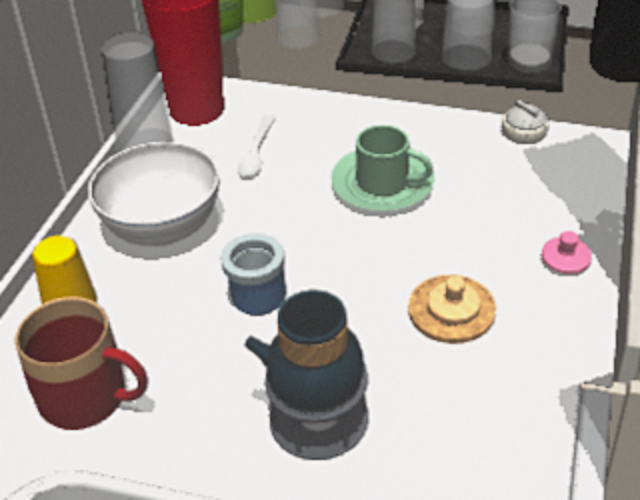

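The final crop shows everything in place: cup on the saucer (382,165), lid on the coaster (455,300), infuser in the drip cup (253,270) and the open pot on the warmer (318,360). The mug, timer and pink lid are undisturbed and the robot is clear.

```bash
python3 -c "
from cell import env; print(env.hand_in())"
```

```text
the job is handed in; nothing more can be done
None
```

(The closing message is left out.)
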